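# Shut the taps of the drinks dispensers before filling

## Robot

A 7-joint arm with a two-finger parallel gripper is mounted at the origin on the work surface. World frame = base frame: x ahead of the robot, y to its left, z up, the work surface at z = 0. Lengths are in m, angles in rad, forces in N, time in s.
With the tool pointing down it reaches from about 0.425 to 0.875 m from the base axis. Payload 4.7 kg.
Tool frame: the origin (TCP) lies midway between the tips of the shut fingers; the grasp point (between the pads) lies 19 mm behind it; z points along the fingers, y is the line along which they close (so a half turn about z gives the same grasp; the last joint's range is limited). The gripper opens to 87 mm and grips with 3 to 60 N. Pads are 19 mm wide; open, the fingers measure 117 mm over their backs; the gripper's body (75 mm by 190 mm) begins 51 mm behind the grasp point.
Start: joints at [1.25, 0.321, -0.07, 1.45, 0.023, 1.371, -0.057], TCP at [0.214, -0.614, 0.223] pointing down, gripper open.
Joint ranges: [-2.86, 2.86], [-0.3, 2.09], [-1.38, 1.24], [0.06, 2.45], [-1.56, 4.7], [0.09, 2.05], [-2.69, 2.69]. Speed limits (rad/s): [2.57, 2.57, 3.14, 3.14, 3.14, 3.14, 3.14].

## Interface

Orientations are given as a rotation vector (axis times angle).
In Python, from bench import ctrl, camrig, ticket, get_state gives the robot as it stands (ctrl), with the cameras (camrig), the job (ticket) and the readings as plain functions.
- The arm moves only by the tool run_rows, called after ">>>" as name(argument=value, ...) on one line, values as JSON. Schema: {"type":"object","properties":{"segments":{"type":"array","items":{"type":"number"},"minItems":5,"maxItems":100},"grip_n":{"type":"number"},"only":{"type":"string"},"quiet":{"type":"boolean"},"lines":{"type":"string"}},"required":["segments"],"additionalProperties":false}. segments is one flat list of numbers that holds 1 to 20 rows one after another, with no inner brackets; each row has 5 numbers: dx, dy, dz in parts of the range, where 1.0 means 0.75 m, then a turn about the tool's z in shares of 180 degrees (1.0 is 180 degrees), then the opening from 0.0 (shut) to 1.0 (fully open); each row is the pose to reach, as a shift and turn from the pose commanded when the call began, along the tool's axes at that moment; what a row does not reach only later rows make up. A row lasts 1/10 s, in which the tool goes at most 0.05 m and 0.15 rad, less where a joint would pass 70% of its speed; a pose out of reach is approached as far as the arm can. The fingers move at their own pace and stop on an object; grip_n is the grip in N (left out, the last holds). Time passes only in rows, so rows that do not move let the fingers close. The tool returns the time, the measured TCP pose, the force, the opening and the grip force at its end. only (a regular expression) keeps the lines of the reply that match it, lines (a string "A,B") keeps lines A to B, and quiet returns only ok. A shift or turn number past 1, either way, is cut back to 1. Input that does not fit is refused with a message, and nothing moves.
- get_state(): the state, without advancing time (a new reading comes with each control period).
- camrig.get_image(name): name is "side" or "top" or "wrist"; returns the picture (480x640x3 uint8, red, green, blue); there is no depth.
- camrig.camera_model(name): a dict with "vertical_fov" (degrees; the focal length in pixels is half the picture's height over the tangent of half this angle, whatever the lens; pixels are square), "cx", "cy" (the principal point, pixels), "k1" (the pictures are not rectified: a ray, as slopes to the right and down, at radius r is drawn at 1 + k1 r^2 times it, then the intrinsics apply), "rvec" (rotation vector, rad) and "tvec" (3), from world to camera coordinates, as OpenCV has them; the wrist camera has in their place "hand_eye" (4x4, takes a point from camera to tool coordinates, whose origin is the TCP and whose axes are the flange's). Camera axes: x right, y down, z forward; pixel columns grow to the right and rows downward; lengths in m; the calibration is good to about 2 mm. A picture is of the moment at which its call begins: read the wrist's pose just before it. camera_model takes no time and is no camera call.
- ticket.close_job(): hands the job in; it is judged then, once.
The state is a dict: "time": time; "joint_positions": joint angles; "qd": joint speeds; "joint_torque": joint torques, N m; "position": TCP position; "tool_rot": TCP orientation; "ft_force": force on the tool from outside, world axes, zero at the start; "torque": the same for the moment, N m; "grip_width": opening from 0.0 (shut) to 1.0 (fully open); "grip_force": force on a finger pad.
Only numpy, scipy, OpenCV 4.12 (cv2) and the standard library are available. Lean on these libraries where they do the work, as an engineer would, in place of code of your own. Each camera call takes 0.05 s, during which the arm holds its last target. There are 200 camera calls.

## Task

The three empty drinks dispensers are about to be filled for the reception, but two of their taps have been left open. With a fingertip, push the lever of each open tap round until it lies crosswise against its stop, so that all three taps are fully shut. The tap that is shut already stays shut, and the glasses, cup, spoon and jar stay where they stand.

Things in the scene. Friction and masses are not known exactly. Their poses are not given: they have to be found in the camera images.
- dispenser_a: Glass drinks dispenser, does not shift: jar 150 mm across, its wall from 125 to 312 mm above the table, on a brass wire stand (160 mm across); steel lid, 356 mm tall in all. Origin: centre of the stand's foot, on the table; z up. The steel tap sticks out along its own -x (towards the robot at yaw 0) to 147 mm from the origin; spout mouth 118 mm above the table.
- tap_a_axis (a point): Point on the vertical turning axis of the lever of dispenser_a's tap, at the lever's mid-height: 135 mm from the dispenser's origin along its -x (60 mm from the jar's wall), 182 mm above the table. The lever's hub there is 28 mm across; axes parallel to the dispenser's.
- tap_a_tip (a point): Middle of the round end (18 mm across) of the black lever of dispenser_a's tap, 63 mm from the axis, at mid-height. The lever is a straight flat arm 12 mm wide, underside 177 mm and top 187 mm above the table, with free space beneath it outside the hub (a 95 mm tumbler may stand below).
- tap_a (a joint): Lever angle, rad. 0 = fully shut, at a firm stop: lever crosswise, along the dispenser's -y (to the right seen from the robot). 1.571 = fully open: lever along its -x, in line with the tap. From above, shutting turns it counter-clockwise. Stays where left; 2 to 3 N at its end turns it, no spring. Starts open, 0.6 to 1.55.
- dispenser_b: Glass drinks dispenser, does not shift: jar 150 mm across, its wall from 125 to 312 mm above the table, on a brass wire stand (160 mm across); steel lid, 356 mm tall in all. Origin: centre of the stand's foot, on the table; z up. The steel tap sticks out along its own -x (towards the robot at yaw 0) to 147 mm from the origin; spout mouth 118 mm above the table.
- tap_b_axis (a point): Point on the vertical turning axis of the lever of dispenser_b's tap, at the lever's mid-height: 135 mm from the dispenser's origin along its -x (60 mm from the jar's wall), 182 mm above the table. The lever's hub there is 28 mm across; axes parallel to the dispenser's.
- tap_b_tip (a point): Middle of the round end (18 mm across) of the black lever of dispenser_b's tap, 63 mm from the axis, at mid-height. The lever is a straight flat arm 12 mm wide, underside 177 mm and top 187 mm above the table, with free space beneath it outside the hub (a 95 mm tumbler may stand below).
- tap_b (a joint): Lever angle, rad. 0 = fully shut, at a firm stop: lever crosswise, along the dispenser's -y (to the right seen from the robot). 1.571 = fully open: lever along its -x, in line with the tap. From above, shutting turns it counter-clockwise. Stays where left; 2 to 3 N at its end turns it, no spring. Starts open, 0.6 to 1.55.
- dispenser_c: Glass drinks dispenser, does not shift: jar 150 mm across, its wall from 125 to 312 mm above the table, on a brass wire stand (160 mm across); steel lid, 356 mm tall in all. Origin: centre of the stand's foot, on the table; z up. The steel tap sticks out along its own -x (towards the robot at yaw 0) to 147 mm from the origin; spout mouth 118 mm above the table.
- tap_c_axis (a point): Point on the vertical turning axis of the lever of dispenser_c's tap, at the lever's mid-height: 135 mm from the dispenser's origin along its -x (60 mm from the jar's wall), 182 mm above the table. The lever's hub there is 28 mm across; axes parallel to the dispenser's.
- tap_c_tip (a point): Middle of the round end (18 mm across) of the black lever of dispenser_c's tap, 63 mm from the axis, at mid-height. The lever is a straight flat arm 12 mm wide, underside 177 mm and top 187 mm above the table, with free space beneath it outside the hub (a 95 mm tumbler may stand below).
- tap_c (a joint): Lever angle, rad. 0 = fully shut, at a firm stop: lever crosswise, along the dispenser's -y (to the right seen from the robot). 1.571 = fully open: lever along its -x, in line with the tap. From above, shutting turns it counter-clockwise. Stays where left; 2 to 3 N at its end turns it, no spring. Starts shut.
- tumbler_1: Loose bystander, to be left alone. Clear glass tumbler, 68 mm across the rim, 95 mm tall, open at the top; origin at the centre of its foot. It stands under the spout of dispenser_a.
- flute_1: Loose bystander, to be left alone. Champagne flute, foot 68 mm across, bowl 50 mm across, 205 mm tall; origin at the centre of its foot. It stands between the middle dispenser and the left-hand one.
- tumbler_2: Loose bystander, to be left alone. Clear glass tumbler, 68 mm across the rim, 95 mm tall, open at the top; origin at the centre of its foot. It stands beside the tap of dispenser_b, on its left as seen from the robot.
- flute_2: Loose bystander, to be left alone. Champagne flute, foot 68 mm across, bowl 50 mm across, 205 mm tall; origin at the centre of its foot. It stands between the middle dispenser and the right-hand one.
- saucer: Loose bystander, to be left alone. White china saucer, 140 mm across, 14 mm tall, at the right side of the table; origin at the centre of its underside.
- cup: Loose bystander, to be left alone. White china coffee cup without handle, 80 mm across the rim, 68 mm tall, standing on the saucer; origin at the centre of its foot.
- spoon: Loose bystander, to be left alone. Steel teaspoon, 140 mm long, lying flat in front of the right-hand dispenser; origin near its middle.
- syrup: Loose bystander, to be left alone. Amber glass jar with a steel cap, 68 mm across, 110 mm tall, at the left side of the table; origin at the centre of its foot.

How it is judged:
At the end, for the whole second after the job is handed in: All three tap levers are within 0.06 rad (about 3 degrees) of the shut stop, and every glass, cup, saucer, spoon and jar is within 20 mm of where it stood (value of joint each of tap_a, tap_b, tap_c below 0.06 rad and distance of each of tumbler_1, tumbler_2, flute_1, flute_2, saucer, cup, spoon, syrup from where it was at the start of the episode below 0.02 m); the robot touches nothing.
It fails at once if the tap that was shut already has been opened (by more than 0.15 rad) (value of joint tap_c above 0.15 rad).
It fails at once if a tumbler or flute has been knocked, lifted or shifted by more than 20 mm (distance of any of tumbler_1, tumbler_2, flute_1, flute_2 from where it was at the start of the episode above 0.02 m).
It fails at once if the cup, saucer, spoon or jar has been knocked, lifted or shifted by more than 20 mm (distance of any of cup, saucer, spoon, syrup from where it was at the start of the episode above 0.02 m).
It fails at once if the arm or the gripper's body, not the fingers, pushes on a dispenser or its tap (over 3 N) (contact force between the arm and dispenser_a above 3 N or contact force between the arm and dispenser_b above 3 N or contact force between the arm and dispenser_c above 3 N).
It also fails if it takes over 51 s, if anything falls off the work surface, if the arm or the gripper's body presses on something with over 40 N, if the wrist force passes 120 N, or if a joint passes its speed limit or range.

## Working session

There is one attempt and no reset: what is moved stays moved. The work goes in short steps, Python scripts to look and compute and a tool call to move; the robot and the scene stay as the last step left them, time stands still between calls to the robot, and variables do not carry over. Pictures are saved under pics/ and viewed, at most 10 in all, crops included, and the job is handed in when it is done.

```bash
ls; mkdir -p pics; python3 - <<'E'
from bench import ctrl, camrig, ticket, get_state
import cv2
s=get_state();print(s)
for n in("top","side","wrist"):
    m=camrig.camera_model(n);print(n,m)
    if n!="wrist":cv2.imwrite(f"pics/{n}0.png",camrig.get_image(n)[:,:,::-1])
E
```

```text
bench.py
pics
{'time': 0.0, 'joint_positions': array([ 1.25006019,  0.32182047, -0.07011336,  1.45166406,  0.02260187,
        1.37080377, -0.05690133]), 'qd': array([-0.0006777 , -0.00227444, -0.00084728, -0.00057462,  0.00070833,
       -0.00079672,  0.00135954]), 'joint_torque': array([ 8.41359656e-05, -4.91288352e+01, -4.03519431e-01, -3.12532532e+01,
       -6.37794798e-02,  4.37053211e-02,  2.15193263e-04]), 'position': array([ 0.21338671, -0.61339071,  0.22146888]), 'tool_rot': array([-3.09581502e+00, -5.23282685e-01,  6.39714811e-04]), 'ft_force': array([0.46835896, 0.13797815, 0.34905284]), 'torque': array([ 0.03365109, -0.01017339, -0.0378477 ]), 'grip_force': 0.0, 'grip_width': 1.0022096698044904}
top {'vertical_fov': 45.04192139228776, 'cx': 317.7860882581077, 'cy': 240.74651834144146, 'k1': -0.05395968080147311, 'rvec': array([ 2.13147767, -2.13477554,  0.14848485]), 'tvec': array([0.0427372 , 0.58508489, 1.4531605 ])}
side {'vertical_fov': 50.622883637971775, 'cx': 320.99337702122233, 'cy': 236.4116284463768, 'k1': 0.04065939841133238, 'rvec': array([ 0.92392987, -2.36116538,  1.19494054]), 'tvec': array([0.43387599, 0.30155852, 1.17292366])}
wrist {'vertical_fov': 60.45580784182842, 'cx': 321.78002108161587, 'cy': 234.3763172365577, 'k1': 0.021053418259219955, 'hand_eye': array([[-6.14502650e-04, -9.61420077e-01, -2.75083728e-01,
         7.59669258e-02],
       [ 9.99999726e-01, -4.77080471e-04, -5.66473852e-04,
         5.10484579e-04],
       [ 4.13382260e-04, -2.75084001e-01,  9.61420107e-01,
        -1.59894070e-01],
       [ 0.00000000e+00,  0.00000000e+00,  0.00000000e+00,
         1.00000000e+00]])}
```

View pics/top0.png

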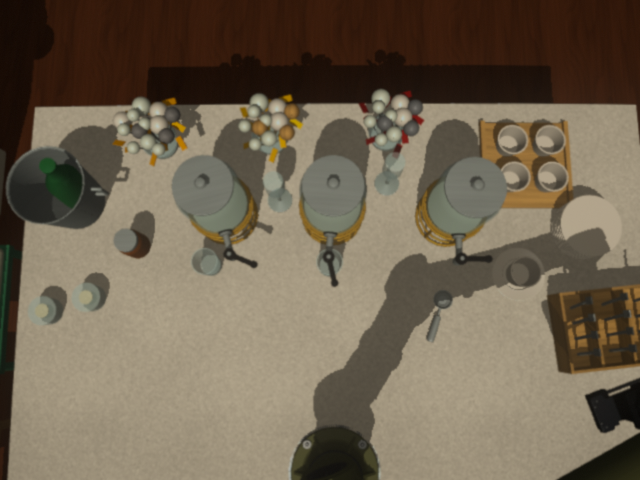

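View pics/side0.png

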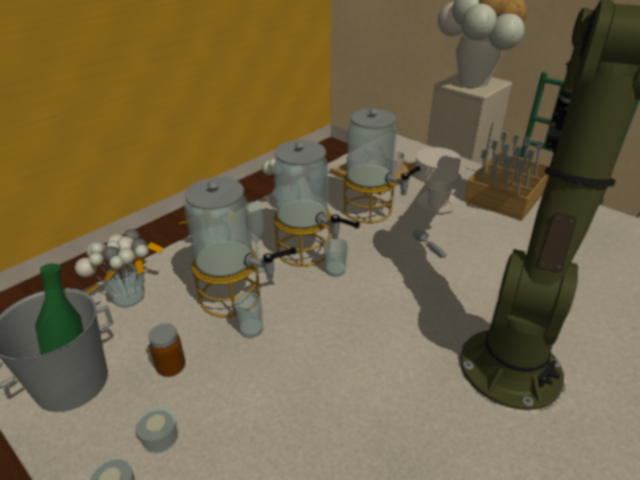

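The top view shows three black levers. The left one runs from its hub at about (229,255) to a tip at (254,265), so it is part open. The middle one runs from (329,257) to (334,283) and is nearly fully open. The right one runs from (461,259) to (491,258) and is shut. A tumbler stands at (207,262), left of the left tap, and another at about (330,262), under the middle tap. The side view agrees.

```bash
cat > h.py <<'E'
import numpy as np,cv2
from scipy.spatial.transform import Rotation as R
from bench import ctrl, camrig, ticket, get_state
def ray(n,uv):
    m=camrig.camera_model(n);f=240/np.tan(np.radians(m['vertical_fov']/2))
    K=np.array([[f,0,m['cx']],[0,f,m['cy']],[0,0,1]]);
    p=cv2.undistortPoints(np.float64([[uv]]),K,np.array([m['k1'],0,0,0,0.]))[0,0]
    Rm=R.from_rotvec(m['rvec']).as_matrix();return -Rm.T@m['tvec'],Rm.T@np.r_[p,1]
def onz(n,uv,z):
    o,d=ray(n,uv);return o+d*(z-o[2])/d[2]
def two(a,b):
    (o,d),(q,e)=ray("top",a),ray("side",b)
    s=np.linalg.lstsq(np.c_[d,-e],q-o,rcond=None)[0];p,r=o+s[0]*d,q+s[1]*e
    return (p+r)/2,np.linalg.norm(p-r)
def proj(n,P):
    m=camrig.camera_model(n);f=240/np.tan(np.radians(m['vertical_fov']/2))
    K=np.array([[f,0,m['cx']],[0,f,m['cy']],[0,0,1]])
    return cv2.projectPoints(np.float64([P]),m['rvec'],m['tvec'],K,np.array([m['k1'],0,0,0,0.]))[0][0,0]
def levers(im,boxes,n):
    for k,(x0,y0,x1,y1) in boxes.items():
        g=(im.max(2)<45).astype(np.uint8)
        c=np.zeros_like(g);c[y0:y1,x0:x1]=g[y0:y1,x0:x1]
        N,l,st,ce=cv2.connectedComponentsWithStats(c);i=1+st[1:,4].argmax()
        P=np.argwhere(l==i)[:,::-1].astype(float)
        W=np.array([onz(n,p,.187)[:2] for p in P]);mu=W.mean(0)
        v=np.linalg.svd(W-mu,full_matrices=False)[2][0];t=(W-mu)@v
        print(k,len(P),"ends",(mu+v*t.min()).round(3),(mu+v*t.max()).round(3),"len",np.ptp(t).round(3),"ang",np.degrees(np.arctan2(v[1],v[0])).round(1))
BOX={'left':(215,235,275,285),'mid':(310,240,350,295),'right':(450,245,500,270)}
E
python3 - <<'E'
from h import *
im=cv2.imread('pics/top0.png');levers(im,BOX,"top")
print("tumL rim",onz("top",(207,252),.095),"tumR rim",onz("top",(330,262),.095))
for k,p in dict(fl1=(272,178),fl2=(398,160)).items(): print(k,onz("top",p,.205).round(3))
for k,p in dict(lidL=(200,181),lidM=(333,177),lidR=(478,183)).items(): print(k,onz("top",p,.356).round(3))
cv2.imwrite('pics/c.png',cv2.resize(im[130:300,160:520],(792,374),interpolation=cv2.INTER_CUBIC))
E
```

```text
left 82 ends [0.538 0.255] [0.505 0.186] len 0.076 ang -115.4
mid 67 ends [0.537 0.014] [0.464 0.002] len 0.075 ang -170.3
right 171 ends [ 0.52 -0.28] [ 0.52  -0.364] len 0.084 ang -90.1
tumL rim [0.54966452 0.31906028 0.095     ] tumR rim [0.5238295  0.01064208 0.095     ]
fl1 [0.71  0.147 0.205]
fl2 [ 0.753 -0.15   0.205]
lidL [0.664 0.283 0.356]
lidM [0.671 0.005 0.356]
lidR [ 0.657 -0.297  0.356]
```

View pics/c.png

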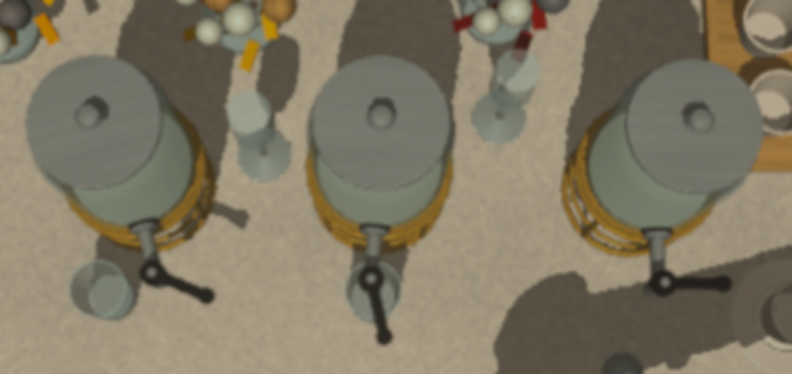

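The crop, converted to full-image pixels, gives the left hub at (229.1,253.6) and tip at (254.1,264.5). The middle hub is at (328.6,256.4) and tip at (334.5,283.2), and the right hub is at (461,259).

```bash
python3 - <<'E'
from h import *
for k,h,t,l in(("left",(229.1,253.6),(254.1,264.5),(200,181)),("mid",(328.6,256.4),(334.5,283.2),(333,177)),("right",(460.9,258.6),(489.5,259.1),(478,183))):
    H=onz("top",h,.187)[:2];T=onz("top",t,.187)[:2];L=onz("top",l,.37)[:2]
    a=np.degrees(np.arctan2(*(T-H)[::-1]));y=np.degrees(np.arctan2(*(L-H)[::-1]))
    print(k,H.round(4),T.round(4),"r",np.linalg.norm(T-H).round(4),"ang",a.round(1),"axis-lid",np.linalg.norm(L-H).round(3),"yaw",y.round(1),"joint",((y-90-a)/57.3).round(2), "side px",proj("side",np.r_[H,.187]).round(0),proj("side",np.r_[T,.187]).round(0))
s=get_state();M=R.from_rotvec(s['tool_rot']).as_matrix();print(M.round(3))
for w in((.43,-.25,.222),(.48,.045,.222)): print(w,(M.T@(np.array(w)-s['position'])).round(3))
E
```

```text
left [0.5332 0.2474] [0.5074 0.1882] r 0.0646 ang -113.5 axis-lid 0.131 yaw 14.5 joint 0.66 side px [268. 256.] [293. 249.]
mid [0.526  0.0143] [0.4634 0.0008] r 0.064 ang -167.9 axis-lid 0.141 yaw -3.7 joint 1.29 side px [335. 217.] [357. 224.]
right [ 0.52  -0.294] [ 0.5186 -0.3608] r 0.0669 ang -91.2 axis-lid 0.134 yaw 0.5 joint 0.03 side px [405. 175.] [418. 167.]
[[ 0.944  0.329 -0.001]
 [ 0.329 -0.944  0.002]
 [-0.    -0.002 -1.   ]]
(0.43, -0.25, 0.222) [ 0.324 -0.272  0.   ]
(0.48, 0.045, 0.222) [ 0.468 -0.534  0.   ]
```

The rows are not in the units I measure in: shifts go in shares of 0.75 m and turns go in shares of 180 degrees. I convert before sending: -0.537 m / 0.75 = -0.716, 0.42 m / 0.75 = 0.56, 0.4 rad / 3.1416 = 0.1273.

>>> run_rows(segments=[0.0533, -0.04, -0.0267, 0.0318, 0, 0.1067, -0.0933, -0.0267, 0.0637, 0, 0.16, -0.1333, -0.0267, 0.0955, 0, 0.2133, -0.18, -0.0267, 0.1273, 0, 0.2667, -0.2267, -0.0267, 0.1273, 0, 0.32, -0.2667, -0.0267, 0.1273, 0, 0.3733, -0.3133, -0.0267, 0.1273, 0, 0.4267, -0.36, -0.0267, 0.1273, 0, 0.46, -0.4133, -0.0267, 0.1273, 0, 0.4933, -0.4733, -0.0267, 0.1273, 0, 0.5267, -0.5333, -0.0267, 0.1273, 0, 0.56, -0.5933, -0.0267, 0.1273, 0, 0.5933, -0.6533, -0.0267, 0.1273, 0, 0.6133, -0.7133, -0.0267, 0.1273, 0, 0.6133, -0.716, -0.0267, 0.1273, 0, 0.6133, -0.716, -0.0267, 0.1273, 0, 0.6133, -0.716, -0.0267, 0.1273, 0], grip_n=20)

```text
time: 1.8
position: [0.4713, 0.0442, 0.2422]
tool_rot: [3.139, -0.101, -0.001]
ft_force: [1.2, -1.3, -0.3]
grip_width: 0.003
grip_force: 0.0
```

```bash
python3 - <<'E'
from h import *
s=get_state();M=R.from_rotvec(s['tool_rot']).as_matrix();print(s['position'],M.round(3),s['grip_width'],s['joint_positions'].round(2))
for w in((.472,.045,.168),(.474,-.005,.168),(.482,-.03,.168),(.495,-.04,.168),(.514,-.036,.168)): print(w,(M.T@(np.array(w)-s['position'])).round(3))
cv2.imwrite('pics/t1.png',camrig.get_image('top')[180:330,220:460,::-1].repeat(3,0).repeat(3,1))
E
```

```text
[0.47128154 0.04415758 0.2422282 ] [[ 0.998 -0.064 -0.001]
 [-0.064 -0.998 -0.001]
 [-0.001  0.001 -1.   ]] 0.002939394052242147 [ 0.55 -0.05 -0.67  1.82 -0.03  1.36 -1.75]
(0.472, 0.045, 0.168) [ 0.001 -0.001  0.074]
(0.474, -0.005, 0.168) [0.006 0.049 0.074]
(0.482, -0.03, 0.168) [0.016 0.073 0.074]
(0.495, -0.04, 0.168) [0.029 0.082 0.074]
(0.514, -0.036, 0.168) [0.048 0.077 0.074]
```

View pics/t1.png

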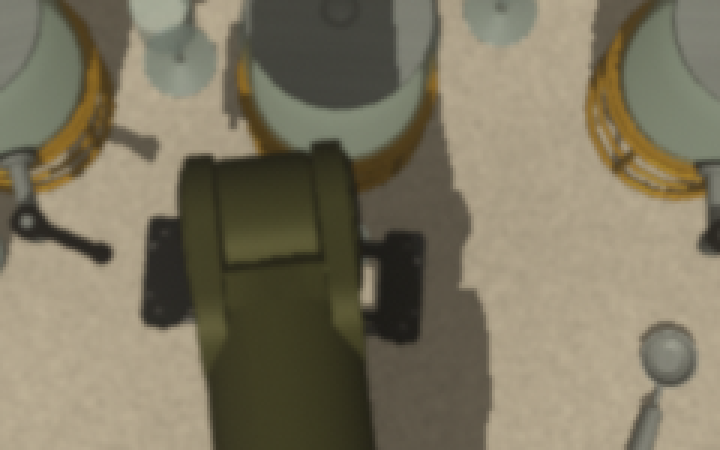

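Seen from above, the hand is left of the middle lever with its long axis crosswise, and the wrist link stands clear of the lid. Next I descend and push.

Scaled: 0.082 m / 0.75 = 0.1093, 0.003 m / 0.75 = 0.004.

>>> run_rows(segments=[0, 0, 0.04, 0, 0, 0, 0, 0.0733, 0, 0, 0, 0, 0.0987, 0, 0, 0, 0, 0.0987, 0, 0, 0.0027, 0.016, 0.0987, 0, 0, 0.004, 0.032, 0.0987, 0, 0, 0.0053, 0.048, 0.0987, 0, 0, 0.008, 0.0653, 0.0987, 0, 0, 0.012, 0.0773, 0.0987, 0, 0, 0.0173, 0.0893, 0.0987, 0, 0, 0.0227, 0.0987, 0.0987, 0, 0, 0.0293, 0.1053, 0.0987, 0, 0, 0.036, 0.1093, 0.0987, 0, 0, 0.0427, 0.108, 0.0987, 0, 0, 0.0493, 0.1067, 0.0987, 0, 0, 0.056, 0.104, 0.0987, 0, 0, 0.06, 0.1027, 0.0987, 0, 0, 0.06, 0.1027, 0.0987, 0, 0])

```text
time: 3.65
position: [0.5032, -0.0397, 0.1674]
tool_rot: [3.132, -0.108, -0.032]
ft_force: [-26.1, -7.9, 15.5]
grip_width: 0.001
grip_force: 12.4
```

```bash
python3 - <<'E'
from h import *
for n in("top","side"): cv2.imwrite(f'pics/{n}2.png',camrig.get_image(n)[:,:,::-1])
a=cv2.imread('pics/side2.png')[150:300,240:440];b=cv2.imread('pics/top2.png')[180:330,230:430]
cv2.imwrite('pics/m2.png',cv2.resize(np.hstack([a,b]),(800,300),interpolation=cv2.INTER_CUBIC))
E
```

```text
(no output)
```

View pics/m2.png

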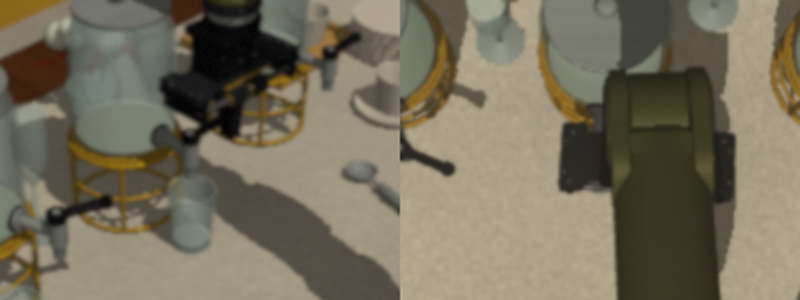

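The side view shows the finger on the near side of the middle lever, pressing at 27 N. The tumblers have not moved. I'll back off and check.

Scaled: -0.26 m / 0.75 = -0.3467, -0.03 m / 0.75 = -0.04, -0.31 rad / 3.1416 = -0.0987.

>>> run_rows(segments=[-0.0267, 0, 0, 0, 0, -0.0533, 0, 0, 0, 0, -0.0533, 0, -0.0533, 0, 0, -0.0533, -0.04, -0.0987, -0.0318, 0, -0.0533, -0.0933, -0.0987, -0.0637, 0, -0.06, -0.1467, -0.0987, -0.0987, 0, -0.06, -0.2133, -0.0987, -0.0987, 0, -0.06, -0.2667, -0.0987, -0.0987, 0, -0.0533, -0.32, -0.0987, -0.0987, 0, -0.0533, -0.3467, -0.0987, -0.0987, 0, -0.0533, -0.3467, -0.0987, -0.0987, 0, -0.0533, -0.3467, -0.0987, -0.0987, 0])

```text
time: 4.95
position: [0.4889, 0.2268, 0.2425]
tool_rot: [-3.118, -0.385, -0.001]
ft_force: [-0.2, -0.5, -0.2]
grip_width: 0.004
grip_force: 0.0
```

```bash
python3 - <<'E'
from h import *
for n in("top","side"): cv2.imwrite(f'pics/{n}3.png',camrig.get_image(n)[:,:,::-1])
b=cv2.imread('pics/top3.png');levers(b,{'mid':(310,240,370,295)},"top")
a=cv2.imread('pics/side3.png')[150:300,240:440]
cv2.imwrite('pics/m3.png',cv2.resize(np.hstack([a,b[180:330,200:400]]),(800,300),interpolation=cv2.INTER_CUBIC))
s=get_state();M=R.from_rotvec(s['tool_rot']).as_matrix();print(s['position'],M.round(3),s['joint_positions'].round(2))
for w in((.478,.222,.168),(.50,.21,.168),(.515,.203,.168),(.53,.197,.168),(.535,.196,.168)): print(w,(M.T@(np.array(w)-s['position'])).round(3))
E
```

```text
mid 138 ends [0.527 0.025] [ 0.521 -0.052] len 0.077 ang -94.0
[0.48909297 0.22511701 0.24243833] [[ 0.971  0.24   0.   ]
 [ 0.24  -0.971 -0.001]
 [ 0.     0.001 -1.   ]] [ 0.32  0.15 -0.87  1.67  0.11  1.37 -1.9 ]
(0.478, 0.222, 0.168) [-0.012  0.     0.074]
(0.5, 0.21, 0.168) [0.007 0.017 0.074]
(0.515, 0.203, 0.168) [0.02  0.028 0.074]
(0.53, 0.197, 0.168) [0.033 0.037 0.074]
(0.535, 0.196, 0.168) [0.038 0.039 0.074]
```

View pics/m3.png

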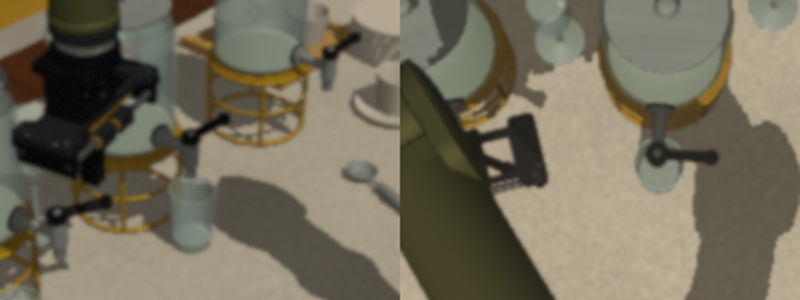

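The middle lever now lies at -94.0°, and crosswise for that dispenser is about -93.7°, so it is shut. Its tumbler stands undisturbed. Next is the left tap.

Scaled: 0.074 m / 0.75 = 0.0987, 0.038 m / 0.75 = 0.0507.

>>> run_rows(segments=[-0.016, 0, 0.04, 0, 0, -0.016, 0, 0.0733, 0, 0, -0.016, 0, 0.0987, 0, 0, -0.016, 0, 0.0987, 0, 0, -0.0027, 0.0133, 0.0987, 0, 0, 0.0093, 0.0253, 0.0987, 0, 0, 0.0187, 0.036, 0.0987, 0, 0, 0.0267, 0.0453, 0.0987, 0, 0, 0.0333, 0.052, 0.0987, 0, 0, 0.04, 0.056, 0.0987, 0, 0, 0.0453, 0.056, 0.0987, 0, 0, 0.0507, 0.056, 0.0987, 0, 0, 0.0507, 0.056, 0.0987, 0, 0])

```text
time: 6.35
position: [0.5294, 0.1945, 0.168]
tool_rot: [3.115, 0.385, -0.023]
ft_force: [-20.1, -3.1, 12.4]
grip_width: 0.007
grip_force: 10.0
```

Scaled: 0.31 m / 0.75 = 0.4133, 0.29 m / 0.75 = 0.3867.

>>> run_rows(segments=[-0.0267, 0, 0, 0, 0, -0.0533, 0, 0, 0, 0, -0.0533, 0, -0.0533, 0, 0, -0.0533, 0.0533, -0.1067, 0, 0, -0.0667, 0.12, -0.1067, 0, 0, -0.08, 0.1733, -0.1067, 0, 0, -0.1067, 0.2267, -0.1067, 0, 0, -0.1333, 0.28, -0.1067, 0, 0, -0.1333, 0.3333, -0.1067, 0, 0, -0.1333, 0.3867, -0.1067, 0, 0, -0.1333, 0.4133, -0.1067, 0, 0, -0.1333, 0.4133, -0.1067, 0, 0, -0.1333, 0.4133, -0.1067, 0, 0])

```text
time: 7.65
position: [0.5138, -0.1293, 0.2485]
tool_rot: [-3.117, -0.384, 0.0]
ft_force: [0.5, 0.7, 0.6]
grip_width: 0.002
grip_force: 0.0
```

```bash
python3 - <<'E'
from h import *
for n in("top","side"): cv2.imwrite(f'pics/{n}4.png',camrig.get_image(n)[:,:,::-1])
b=cv2.imread('pics/top4.png');levers(b,{'left':(215,235,275,285),'mid':(310,240,370,280),'right':(450,245,500,270)},"top")
a=cv2.imread('pics/side4.png')[150:350,140:440]
cv2.imwrite('pics/m4.png',np.vstack([cv2.resize(a,(600,300)),cv2.resize(b[150:300,170:520],(600,257))]) if 0 else np.hstack([cv2.resize(a,(380,253)),cv2.resize(b[140:300,170:420],(395,253))]))
E
```

```text
left 8 ends [0.553 0.185] [0.549 0.194] len 0.009 ang 116.3
mid 498 ends [ 0.562 -0.001] [ 0.493 -0.089] len 0.112 ang -128.0
right 100 ends [ 0.521 -0.28 ] [ 0.52  -0.362] len 0.082 ang -91.1
```

View pics/m4.png

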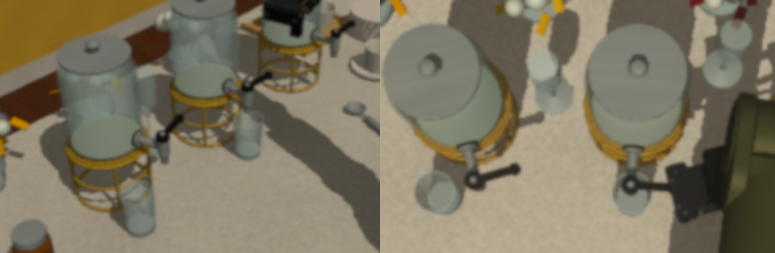

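View pics/top4.png

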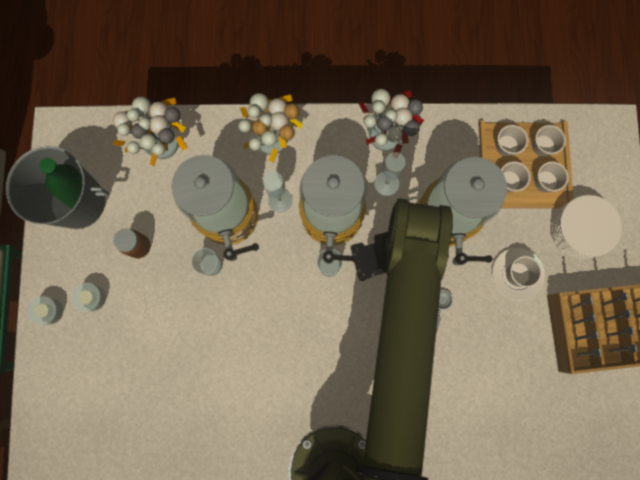

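Both pushed levers look crosswise, and every glass is where it was. I'll check the left lever's angle with a looser mask.

```bash
sed -i 's/<45/<75/' h.py; python3 - <<'E'
from h import *
levers(cv2.imread('pics/top4.png'),{'left':(224,242,265,262)},"top")
levers(cv2.imread('pics/top3.png'),{'mid':(322,250,365,264)},"top")
levers(cv2.imread('pics/top0.png'),{'left0':(224,248,265,275)},"top")
# yaw of the left and mid from lid and foot-independent: lid knob at its real height
d=cv2.absdiff(cv2.imread('pics/top0.png'),cv2.imread('pics/top4.png')).max(2)
for k,(x,y) in dict(tumL=(207,262),fl1=(280,200),jar=(130,242),mtum=(330,268)).items(): print(k,d[y-15:y+15,x-12:x+12].mean().round(1))
E
```

```text
left 201 ends [0.551 0.182] [0.531 0.26 ] len 0.081 ang 104.6
mid 265 ends [0.528 0.028] [ 0.521 -0.056] len 0.084 ang -94.7
left0 201 ends [0.505 0.184] [0.539 0.261] len 0.084 ang 65.8
tumL 11.9
fl1 14.3
jar 10.3
mtum 28.2
```

```bash
python3 -c "
from bench import ctrl, camrig, ticket, get_state
print(ticket.close_job())"
```

```text
the job is handed in; nothing more can be done
None
```

I pushed both open taps (middle and left) firmly against their stops and handed the job in with the arm clear at about 8 s. Measured from above, both levers lie within about 1° of crosswise; the right tap is still shut, and nothing loose looks to have moved. The hand-in gave no verdict.

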